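Set up the press-to-run spice grinder and hold its rotor down

ROBOT

A 6-joint arm with a two-finger parallel gripper is mounted at the origin on a cart in front of the work surface, level with it; the furniture and walls round the work are solid. World frame = base frame: x ahead of the robot, y to its left, z up, the work surface at z = 0. Lengths are in mm, angles in rad, forces in N, time in s.
With the tool pointing down it reaches from about 375 to 900 mm from the base axis. Payload 3.1 kg.
Tool frame: the origin (TCP) lies midway between the tips of the shut fingers; the grasp point (between the pads) lies 19 mm behind it; z points along the fingers, y is the line along which they close (so a half turn about z gives the same grasp; the last joint's range is limited). The gripper opens to 85 mm and grips with 20 to 120 N. Pads are 22 mm wide; open, the fingers measure 114 mm over their backs; the gripper's body (76 mm by 85 mm) begins 54 mm behind the grasp point. The pads swing forward as they close: fully open they stand 13 mm farther back than shut.
Start: joints at [1.01, 0.527, 1.433, -0, 1.181, -0.178], TCP at [233.408, 579.756, 192.21] pointing down, gripper open.
Joint ranges: [-3.08, 3.08], [-0.75, 2.2], [0.22, 2.44], [-1.43, 4.57], [0, 2.65], [-2.85, 2.85]. Speed limits (rad/s): [2.79, 2.79, 3.14, 3.14, 3.14, 3.14].

INTERFACE

Orientations are given as a 3x3 rotation matrix whose columns are the frame's x, y, z axes.
In Python, from station import readout, vision, job_done gives the robot as it stands. The module is installed in compiled form; this text tells all that it offers.
- The arm moves only by the tool step_arm, never from a script. Its argument "plan" is a list that holds one entry, the list of rows, each a list of 6 numbers: the shift along the tool's x, y, z in mm, then the turn, a rotation vector about the tool's x, y, z in rad. A call has 1 to 12 rows; each row shifts and turns the commanded pose from where the row before left it, along the tool's axes as they then stand; what a row does not reach is not made up. A row lasts 1/8 s, in which the tool goes at most 62.5 mm and 10.7 degrees, less where a joint would pass 70% of its speed; a pose out of reach is approached as far as the arm can. A call is refused whole if a number of a shift passes 62.5 or a number of a turn 0.188, either way. A call with a gripper value outside its range is refused whole. "gripper" is the finger opening in mm, from 0 to 85.4, set as the call begins (left out, the last holds). The fingers move at their own pace and stop on an object; "grip_force" is the grip in N (left out, the last holds). Time passes only in rows, so rows that do not move let the fingers close. It gives the time, the measured TCP pose, the force, the opening and the grip force at its end, in the units of the state.
- readout.sense(): the state, without advancing time (a new reading comes with each control period).
- vision.read_camera(name): name is "scene" or "top"; returns (picture, depth): 420x560x3 uint8, red, green, blue; 420x560 float32, mm along the optical axis (not along the pixel's ray), 0 where there is no reading.
- vision.camera_info(name): a dict with "fx", "fy", "cx", "cy" (pixels), "k1" (the pictures are not rectified: a ray, as slopes to the right and down, at radius r is drawn at 1 + k1 r^2 times it, then the intrinsics apply), "R" (3x3) and "t" (3): a world point X has camera coordinates R X + t. Camera axes: x right, y down, z forward; pixel columns grow to the right and rows downward; lengths in mm; the calibration is good to about 2 mm. A picture is of the moment at which its call begins. camera_info takes no time and is no camera call.
- job_done(): hands the job in; it is judged then, once.
Trained networks look in the newest picture that a camera, given by its name, has taken for a name from the list of things; names that differ only in an ending like _2 or _b are one class to them, and where a whole thing is asked for, a point or a joint stands for the part that bears it (a point fixed in the world has none). Each returns a list of dicts, best first, with "p" (0 to 1); they miss things now and then, are a little off and sometimes report something else, mostly with a low value. They report only what shows in the picture. A call takes as long as a camera call.
- vision.spot_in(label, camera): "point" ([x, y, z] in mm, in the coordinates of the camera as it stood for that picture, good to about 4 mm: the middle of the surface that is visible of it).
The state is a dict: "clock": time; "joints": joint angles; "joint_vel": joint speeds; "joint_efforts": joint torques, N m; "tcp_pos": TCP position; "ee_rot": TCP orientation; "contact_force": force on the tool from outside, world axes, zero at the start; "wrist_torque": the same for the moment, N m; "gripper_width": finger opening in mm; "gripper_force": force on a finger pad.
Only numpy, scipy, OpenCV 4.12 (cv2) and the standard library are available. Lean on these libraries where they do the work, as an engineer would, in place of code of your own. Each camera call takes 0.05 s, during which the arm holds its last target. There are 200 camera calls.

TASK

Get the white spice grinder ready: first slide the catch tray, with the copper cup standing on it, all the way into the slot in the grinder's side. Then lift the grinding rotor out of its wooden stand by its red handle, turn it until its cross-shaped spline meshes with the yellow drive coupling in the well on top, push it fully home and on down against the coupling's spring as far as it goes, and finish while still holding it pressed down there. Keep the cup upright on the tray and do not disturb the jars, the pepper mill or the mug.

Things in the scene. Friction and masses are not known exactly. Their poses are not given: they have to be found in the camera images.
- grinder: White spice grinder, fixed, 140 (x) x 150 (y) x 118 mm high, steel band round it. Origin: centre of its footprint on the worktop, z up. The tray slot opens to its +y side. On top, at x = y = 0, is a round well 74 mm across with the drive coupling in it. The tray is home when its centre is at x = 0, y = 0 here, its handle end pointing out of the slot (+y).
- slot_mouth (a point): Middle of the slot's mouth at worktop level, 75 mm from the grinder's origin along its +y; axes as the grinder. The slot is 100 mm wide (x = -50 to +50) and 60 mm high, its upright edges rounded (radius 10 mm), its floor the worktop; a stop wall ends it 137 mm behind the mouth.
- coupling: Drive coupling: four yellow square posts (13 x 13 x 28 mm) on a dark disc, with a cross-shaped gap 10 mm wide and 27 mm deep between them. Origin: centre of the cross, level with the post tops (110 mm above the worktop when up); x, y along the gap's arms, z up. Stands at any angle, turns stiffly (0.08 N m), sinks 12 mm against a spring (4 N to start, 13 N at the bottom).
- spring_seat (a joint): How far the coupling is pressed down, m: 0 up, 0.012 fully down at its stop.
- tray_center (a point): Aluminium catch tray, 92 (x) x 124 (y) x 14 mm with 3 mm floor and walls; this point is the centre of the tray part, 7 mm above its underside; z up, +y towards its handle. The tray stands on the worktop; 0.35 kg.
- tray_handle (a point): Grip of the tray: red upright block 14 (x) x 40 (y) x 46 mm, standing 6 to 52 mm above the tray's underside, on a strip 4 mm thick. This point is on its middle line, 142 mm from the tray's centre along its +y and 34 mm above the underside. Axes as the tray. Pinch it across x.
- cup_center (a point): Centre (20 mm up) of the copper cup, 58 mm across the rim and 40 mm high, loose on the tray's floor; z up.
- rotor_handle (a point): Centre of the rotor's red handle: upright block 44 (x) x 14 (y) x 40 mm, parallel to one pair of spline fins; pinch it across y; z up. The rotor (about 0.2 kg, 115 mm long) has below it a stem 16 mm thick and a dark burr cone 54 mm across, whose flat underside lies 69 mm below this point, then the steel cross spline.
- rotor: The rotor; origin at the lower end of its cross spline, on the axis, 95 mm below the handle's centre; x, y along the fins, z up. Fins 7 mm thick, 30 mm tip to tip, 26 mm long, lower edges pointed. When meshed and home, the burr's underside rests on the coupling's posts, so this origin is 26 mm below the coupling's. A quarter turn gives the same fit.
- stand: Wooden stand of the rotor, fixed, 76 x 76 x 32 mm, with a square hole 39 mm wide in which the spline hangs; the burr rests on its top. Origin: centre of the underside.
- honey: Honey jar, bystander, 66 x 72 x 102 mm; origin under its centre.
- spice_dark: Spice jar with a black cap, bystander, 44 x 44 x 96 mm; origin under its centre.
- spice_pale: White spice jar with a pale cap, bystander, 47 x 47 x 98 mm; origin under its centre.
- pepper: Pepper mill, bystander, 44 x 44 x 90 mm; origin under its centre.
- mug: White mug, bystander, 92 x 127 x 95 mm; origin under its centre.

How it is judged (in metres and radians):
On the way, in this order (a step that is already met when the one before it is completed fails the run):
1. the tray is fully in the slot with the cup upright on it (y of tray_center in the frame of grinder between -0.01 and 0.01 m and x of tray_center in the frame of grinder between -0.01 and 0.01 m and height (world z) of tray_center below 0.012 m and angle between cup_center's own z axis and vertical below 0.15 rad and z of cup_center in the frame of tray_center below 0.022 m and horizontal distance between cup_center and tray_center below 0.05 m), for 0.2 s.
2. the rotor's spline is meshed with the coupling (z of rotor in the frame of coupling below -0.021 m and horizontal distance between rotor and coupling below 0.006 m and angle between rotor's own z axis and vertical below 0.15 rad and (angle between the x axis of rotor and the x axis of coupling, either way round below 0.2 rad or angle between the x axis of rotor and the y axis of coupling, either way round below 0.2 rad)), for 0.1 s.
At the end, for the whole second after the job is handed in: Tray centre within 10 mm of home in the slot, cup upright on it; rotor upright in the coupling, tip 21 mm or more below the post tops, within 6 mm of the axis and 0.2 rad of the gap; coupling pressed 9 mm or more, over 4 N between it and the rotor; fingers still on the rotor (over 2 N) (all of step 1 and all of step 2 and value of joint spring_seat above 0.009 m and contact force between coupling and rotor above 4 N and contact force between the fingers and rotor above 2 N); the arm keeps its last pose, push and grip.
It fails at once if a bystander was moved more than 3 cm (distance of any of honey, spice_dark, spice_pale, pepper, mug from where it was at the start of the episode above 0.03 m).
It fails at once if the cup was tipped over (angle between cup_center's own z axis and vertical above 0.6 rad).
It also fails if it takes over 62 s, if anything falls off the work surface, if the arm or the gripper's body presses on something with over 40 N, if the wrist force passes 120 N, or if a joint passes its speed limit or range.

## Working session

There is one attempt and no reset: what is moved stays moved. The work goes in short steps, Python scripts to look and compute and a tool call to move; the robot and the scene stay as the last step left them, time stands still between calls to the robot, and variables do not carry over. Pictures are saved under pics/ and viewed, at most 10 in all, crops included, and the job is handed in when it is done.

Besides the shell and the picture viewer there is one more tool, called after "Emit:" by a JSON object that holds its "op" and its "data". step_arm: Moves the arm, as the interface text tells. Its arguments: {"type":"object","properties":{"plan":{"type":"array","items":{"type":"array","items":{"type":"array","items":{"type":"number"}}}},"gripper":{"type":"number"},"grip_force":{"type":"number"}},"required":["plan"]}

```bash
mkdir -p pics; cat > h.py <<'E'
import numpy as np, cv2
from station import readout, vision, job_done
def w(cam,p):
    i=vision.camera_info(cam); return np.array(i["R"]).T@(np.array(p)-np.array(i["t"]))
def cloud(cam,d):
    i=vision.camera_info(cam); h,wd=d.shape
    v,u=np.mgrid[0:h,0:wd]; x=(u-i["cx"])/i["fx"]; y=(v-i["cy"])/i["fy"]
    a,b=x.copy(),y.copy()
    for _ in range(10):
        s=1+i["k1"]*(a*a+b*b); a,b=x/s,y/s
    P=np.stack([a*d,b*d,d],-1)-np.array(i["t"])
    return P@np.array(i["R"])
def snap(cam,name=None):
    p,d=vision.read_camera(cam)
    if name: cv2.imwrite("pics/"+name,p[:,:,::-1])
    return p,cloud(cam,d),d
E
python3 - <<'E'
from h import *
for c in("top","scene"):
    p,P,d=snap(c,c+"0.png"); np.savez(c+"0.npz",p=p,P=P,d=d)
    i=vision.camera_info(c); print(c,i["fx"],i["k1"],-np.array(i["R"]).T@np.array(i["t"]))
    for n in["grinder","coupling","tray_center","tray_handle","cup_center","rotor_handle","stand","honey","spice_dark","spice_pale","pepper","mug"]:
        print(n,[(w(c,r["point"]).round().tolist(),round(r["p"],2)) for r in vision.spot_in(n,c)[:2]])
print(readout.sense())
E
```

```text
top 463.88964130924063 -0.05965169244253661 [ 515.01246467  -75.51869031 1311.56637587]
grinder [([572.0, -118.0, 117.0], 0.65)]
coupling [([569.0, -114.0, 85.0], 0.79)]
tray_center []
tray_handle [([551.0, 184.0, 2.0], 0.93), ([559.0, 204.0, 7.0], 0.28)]
cup_center [([559.0, 209.0, 8.0], 0.84), ([556.0, -353.0, 34.0], 0.54)]
rotor_handle [([549.0, -370.0, 48.0], 0.89)]
stand [([554.0, -355.0, 32.0], 0.63), ([570.0, -115.0, 84.0], 0.56)]
honey [([764.0, 123.0, 105.0], 0.71), ([648.0, -476.0, 43.0], 0.35)]
spice_dark [([761.0, 14.0, 100.0], 0.8)]
spice_pale [([764.0, -89.0, 98.0], 0.59), ([554.0, -351.0, 31.0], 0.29)]
pepper [([732.0, -263.0, 85.0], 0.46)]
mug [([649.0, -475.0, 43.0], 0.69), ([765.0, 121.0, 103.0], 0.55)]
scene 390.79836411111427 0.02414798537133926 [ 163.93585021 -734.39391348  780.17066479]
grinder [([551.0, -157.0, 104.0], 0.97), ([723.0, -286.0, 51.0], 0.27)]
coupling [([754.0, -102.0, 70.0], 0.44)]
tray_center [([545.0, 176.0, 3.0], 0.62)]
tray_handle [([544.0, 177.0, 3.0], 0.65), ([764.0, 106.0, 68.0], 0.21)]
cup_center [([557.0, 194.0, 32.0], 0.56)]
rotor_handl
[... 452 characters left out ...]
1.78527535e-01]), 'joint_vel': array([ 0.00084593, -0.0006523 , -0.00012177,  0.00010158,  0.00088365,
        0.00086409]), 'joint_efforts': array([ 6.62399980e-04, -4.42332673e+01, -1.78416431e+01, -1.05287809e-04,
        8.30402951e-04, -8.39896813e-06]), 'tcp_pos': array([233.39207494, 579.76107417, 192.21919202]), 'ee_rot': array([[-9.27651923e-01,  3.73445993e-01,  2.61411258e-05],
       [ 3.73445993e-01,  9.27651923e-01, -1.72793463e-06],
       [-2.48951559e-05,  8.15937681e-06, -1.00000000e+00]]), 'contact_force': array([-0.13725774, -0.52353133, -0.57762828]), 'wrist_torque': array([ 0.01820615, -0.00128988,  0.01401861]), 'gripper_force': 0.0, 'gripper_width': 85.30198108258452}
```

View pics/top0.png

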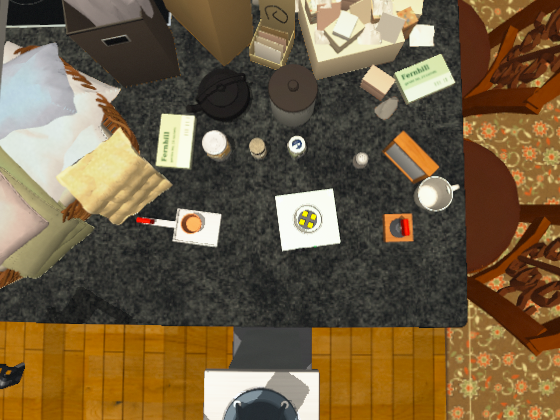

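View pics/scene0.png

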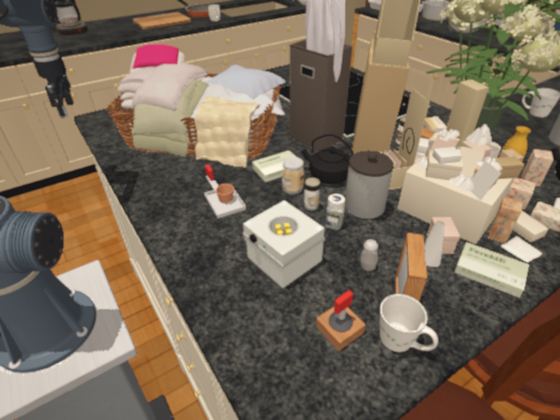

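The top view shows the tray at (197,227), its red handle at (146,221), the grinder at (307,219), and the rotor and stand at (400,227). The scene view agrees. Next I fit the geometry from depth.

```bash
cat >> h.py <<'E'
def rect(Q):
    (c,s,a)=cv2.minAreaRect(Q.astype(np.float32)); return np.round(c,1),np.round(s,1),round(a,1)
def red(p): 
    q=p.astype(int); return (q[...,0]>110)&(q[...,1]<60)&(q[...,2]<70)
def yellow(p):
    q=p.astype(int); return (q[...,0]>130)&(q[...,1]>110)&(q[...,2]<90)
E
python3 - <<'E'
from h import *
for c in("top","scene"):
    z=np.load(c+"0.npz"); p,P,d=z["p"],z["P"],z["d"]
    X,Y,Z=P[...,0],P[...,1],P[...,2]
    box=lambda x0,x1,y0,y1,z0,z1:(d>0)&(X>x0)&(X<x1)&(Y>y0)&(Y<y1)&(Z>z0)&(Z<z1)
    br=p.min(-1)>130
    print(c)
    m=box(470,680,-220,-10,108,128); print("grinder top",rect(P[m][:,:2]),np.median(Z[m]))
    m=box(480,640,100,275,-10,30)&br; print("tray",rect(P[m][:,:2]),np.median(Z[m]),m.sum())
    m=box(480,680,230,400,20,90)&red(p); print("thandle",rect(P[m][:,:2]),np.percentile(Z[m],[5,50,95]),P[m].mean(0))
    m=box(450,680,-470,-290,50,200)&red(p); print("rhandle",rect(P[m][:,:2]),np.percentile(Z[m],[5,50,95]),P[m].mean(0))
    m=box(450,680,-470,-290,22,42); print("stand",rect(P[m][:,:2]),np.median(Z[m]))
    m=box(530,620,-160,-70,60,128)&yellow(p); print("coupl",rect(P[m][:,:2]),np.median(Z[m]),P[m].mean(0),m.sum())
    m=box(500,600,150,250,25,60); print("cup",P[m].mean(0),rect(P[m][:,:2]))
z=np.load("top0.npz");p=z["p"]
A=cv2.resize(p[190:260,265:350],None,fx=5,fy=5,interpolation=2);B=cv2.resize(p[190:260,365:425],None,fx=5,fy=5,interpolation=2)
C=cv2.resize(p[195:255,130:240],None,fx=5,fy=5,interpolation=2)
o=np.zeros((600,800,3),np.uint8); o[:300,:425]=A[:300];o[:300,430:730]=B[:300];o[300:600,:550]=C
cv2.imwrite("pics/c1.png",o[:,:,::-1])
E
```

```text
top
grinder top (array([ 566.2, -120.6]), array([150.1, 150.5]), 8.1) 118.37057826559835
tray (array([550.6, 200. ]), array([152.7,  95.3]), 83.1) 4.412637630321808 1195
thandle (array([567.2, 327. ]), array([39. , 13.6]), 88.3) [47.45419338 51.27429219 56.22333573] [566.66803388 327.15825605  51.62880591]
rhandle (array([ 551.1, -373.7]), array([41.8, 12.6]), 6.1) [ 91.04595024 117.34686801 124.15718444] [ 551.43909638 -372.2100716   113.42161177]
stand (array([ 584.6, -411.9]), array([103.5, 203.1]), 39.5) 32.52561010768618
coupl (array([ 570.2, -120.1]), array([36.9, 36.4]), 69.9) 109.58945842869119 [ 569.84954252 -119.61643605  106.97022077] 114
cup [560.09111123 205.99463466  39.54768561] (array([559.2, 198.9]), array([56. , 54.9]), 44.1)
scene
grinder top (array([ 563.6, -122.3]), array([150.7, 152.4]), 8.2) 118.28212115677609
tray (array([547.6, 197.4]), array([157.6,  92.3]), 83.4) 4.558859149217846 581
thandle (array([562. , 321.3]), array([38.7, 12.8]), 84.8) [20.61378069 37.10504047 51.47877763] [559.79184637 312.9020643   36.96997347]
rhandle (array([ 548. , -372.4]), array([44.3, 23.5]), 4.7) [ 89.46377618 107.80026889 121.23801337] [ 544.56226639 -380.74161869  106.73474882]
stand (array([ 589.9, -409.3]), array([ 92.6, 206.1]), 58.2) 31.74949450952849
coupl (array([ 565.5, -121.5]), array([35. , 31.9]), 68.2) 105.88919942912132 [ 566.18734426 -119.98577366  103.158382  ] 68
cup [556.5609785  196.60059331  35.81367671] (array([556.7, 195.1]), array([56.1, 56.1]), 36.0)
```

View pics/c1.png

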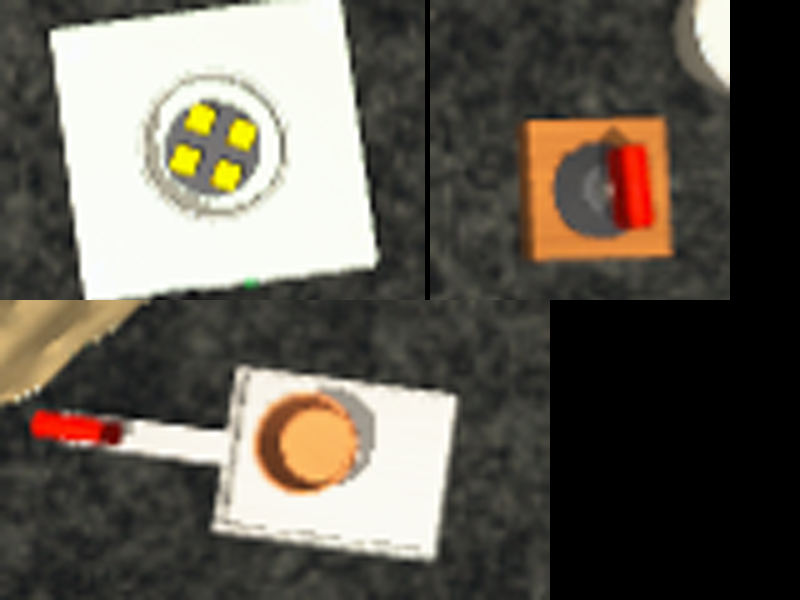

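The crops show the grinder yawed about +8°, the tray about −6.5°, and the rotor handle running roughly along x. Before moving in I check the obstacles around the tray handle and write a row planner.

```bash
cat >> h.py <<'E'
def plan(wps,state=None):
    """wps: (x,y,z,yaw_deg of tool y,nrows) tool down; prints rows (tool frame mm, rad)"""
    s=state or readout.sense(); p=np.array(s["tcp_pos"]); R=np.array(s["ee_rot"])
    yaw=np.degrees(np.arctan2(R[1,1],R[0,1]))
    for x,y,z,t,n in wps:
        dy=np.radians((t-yaw+180)%360-180); p0=p.copy()
        rows=[]
        for k in range(n):
            q=p0+(np.array([x,y,z])-p0)*(k+1)/n; a=np.radians(yaw)
            X=np.array([-np.sin(a),np.cos(a),0])*-1; Yv=np.array([np.cos(a),np.sin(a),0])
            # tool x = y cross z
            X=np.cross(Yv,[0,0,-1]); dv=q-p
            r=[round(float(X@dv),1),round(float(Yv@dv),1),round(float(-dv[2]),1),0,0,round(float(-dy/n),4)]
            rows.append(r); p=p+X*r[0]+Yv*r[1]+np.array([0,0,-r[2]]); yaw-=np.degrees(r[5])
        print(rows)
E
python3 - <<'E'
from h import *
H={}
for c in("top","scene"):
    z=np.load(c+"0.npz"); P=z["P"][z["d"]>0]
    for X,Y,Z in P:
        if 440<X<680 and 200<Y<460: k=(int(X//20),int(Y//20)); H[k]=max(H.get(k,0),Z)
print("y:",list(range(200,460,20)))
for i in range(33,21,-1): print(i*20,[round(H.get((i,j),-1)) for j in range(10,23)])
plan([(565,325,190,-6.5,9)])
E
```

```text
y: [200, 220, 240, 260, 280, 300, 320, 340, 360, 380, 400, 420, 440]
660 [6, 8, 121, 164, 202, 218, 221, 224, 223, 226, 225, 225, 231]
640 [7, 7, 88, 120, 167, 205, 218, 221, 218, 219, 229, 231, 231]
620 [6, 6, 7, 65, 106, 170, 198, 205, 209, 218, 229, 228, 229]
600 [6, 22, 14, 6, 73, 124, 158, 175, 204, 207, 220, 227, 227]
580 [47, 19, 22, 7, 5, 7, 105, 131, 159, 200, 215, 220, 165]
560 [46, 52, 19, 12, 13, 58, 59, 105, 132, 198, 206, 192, 157]
540 [44, 47, 17, 13, 12, 53, 51, 49, 83, 103, 105, 6, 7]
520 [48, 9, 18, 5, 6, 6, 7, 10, 6, 6, 7, 6, 7]
500 [18, 18, 19, 9, 6, 6, 7, 4, 5, 4, 8, 7, 7]
480 [8, 6, 5, 6, 6, 5, 7, 7, 7, 6, 6, 5, 8]
460 [6, 6, 6, 6, 7, 9, 5, 5, 6, 7, 6, 6, 6]
440 [9, 5, 7, 5, 6, 7, 6, 5, 5, 8, 7, 7, 6]
[[-44.8, -12.5, 0.2, 0, 0, 0.1446], [-46.0, -5.9, 0.3, 0, 0, 0.1446], [-46.5, 0.8, 0.2, 0, 0, 0.1446], [-45.9, 7.4, 0.3, 0, 0, 0.1446], [-44.3, 14.0, 0.2, 0, 0, 0.1446], [-41.8, 20.3, 0.3, 0, 0, 0.1446], [-38.5, 26.0, 0.2, 0, 0, 0.1446], [-34.3, 31.3, 0.3, 0, 0, 0.1446], [-29.4, 36.0, 0.2, 0, 0, 0.1446]]
```

The towel basket overhangs the handle, so a straight-down grasp could hit it. I check which tilts (leaning back over the tray) clear it.

```bash
cat > clr.py <<'E'
from h import *
from scipy.spatial import cKDTree
from scipy.spatial.transform import Rotation as Ro
Q=[]
for c in("top","scene"):
    z=np.load(c+"0.npz"); d=z["d"]; P=z["P"]; e=cv2.morphologyEx(d,cv2.MORPH_GRADIENT,np.ones((3,3)))
    Q.append(P[(d>0)&(e<40)&~red(z["p"])])
Q=np.vstack(Q); Q=Q[(Q[:,0]>430)&(Q[:,0]<800)&(Q[:,1]>240)&(Q[:,1]<600)&(Q[:,2]>62)]
# columns
C=np.vstack([Q-[0,0,k] for k in range(0,240,12)]); C=C[C[:,2]>-5]; 
print("surface near handle:",Q[(Q[:,0]<625)&(Q[:,1]<350)].round()[::6].tolist()[:40])
def boxes(op): return [((-11,11),(op/2,op/2+15),(-75,0)),((-11,11),(-op/2-15,-op/2),(-75,0)),((-38,38),(-43,43),(-200,-73))]
def gap(pt,R,op,C):
    L=(C-pt)@R; g=1e9
    for b in boxes(op):
        e=np.maximum(0,np.stack([np.maximum(b[k][0]-L[:,k],L[:,k]-b[k][1]) for k in range(3)],1)); g=min(g,np.linalg.norm(e,axis=1).min())
    return g
y=np.radians(-6.5); ty=np.array([np.cos(y),np.sin(y),0]); fw=np.array([-np.sin(y),np.cos(y),0])
for off in(-12,-6,0):
  for tilt in range(0,61,10):
    t=np.radians(tilt); tz=np.array([0,0,-np.cos(t)])+fw*np.sin(t); tx=np.cross(ty,tz); R=np.stack([tx,ty,tz],1)
    g=np.array([565,325,36])+fw*off; pt=g+19*tz
    print(off,tilt,[round(gap(pt,R,40,X),0) for X in(Q,C)],pt.round(1))
E
python3 clr.py
```

```text
surface near handle: [[623.0, 350.0, 168.0], [620.0, 349.0, 169.0], [623.0, 336.0, 143.0], [624.0, 325.0, 130.0], [620.0, 342.0, 153.0], [622.0, 335.0, 131.0], [623.0, 322.0, 122.0], [625.0, 313.0, 101.0], [618.0, 343.0, 145.0], [619.0, 332.0, 130.0], [620.0, 320.0, 121.0], [623.0, 314.0, 90.0], [624.0, 302.0, 74.0], [616.0, 344.0, 140.0], [617.0, 334.0, 125.0], [618.0, 323.0, 110.0], [621.0, 315.0, 86.0], [622.0, 302.0, 76.0], [614.0, 341.0, 127.0], [615.0, 329.0, 117.0], [617.0, 321.0, 93.0], [619.0, 312.0, 69.0], [612.0, 343.0, 121.0], [613.0, 330.0, 112.0], [615.0, 323.0, 85.0], [616.0, 311.0, 72.0], [610.0, 342.0, 116.0], [612.0, 326.0, 93.0], [607.0, 350.0, 117.0], [608.0, 337.0, 107.0], [611.0, 323.0, 78.0], [605.0, 341.0, 111.0], [608.0, 327.0, 80.0], [602.0, 345.0, 114.0], [604.0, 336.0, 94.0], [605.0, 326.0, 76.0], [600.0, 342.0, 107.0], [602.0, 333.0, 85.0], [597.0, 349.0, 109.0], [599.0, 339.0, 93.0]]
-12 0 [np.float64(0.0), np.float64(0.0)] [563.6 313.1  17. ]
-12 10 [np.float64(0.0), np.float64(0.0)] [564.  316.4  17.3]
-12 20 [np.float64(2.0), np.float64(0.0)] [564.4 3
[... 411 characters left out ...]
.float64(0.0)] [565.1 325.5  18.1]
-6 30 [np.float64(6.0), np.float64(0.0)] [565.4 328.5  19.5]
-6 40 [np.float64(13.0), np.float64(0.0)] [565.7 331.2  21.4]
-6 50 [np.float64(17.0), np.float64(0.0)] [566.  333.5  23.8]
-6 60 [np.float64(19.0), np.float64(0.0)] [566.2 335.4  26.5]
0 0 [np.float64(0.0), np.float64(0.0)] [565. 325.  17.]
0 10 [np.float64(0.0), np.float64(0.0)] [565.4 328.3  17.3]
0 20 [np.float64(0.0), np.float64(0.0)] [565.7 331.5  18.1]
0 30 [np.float64(0.0), np.float64(0.0)] [566.1 334.4  19.5]
0 40 [np.float64(11.0), np.float64(0.0)] [566.4 337.1  21.4]
0 50 [np.float64(15.0), np.float64(0.0)] [566.6 339.5  23.8]
0 60 [np.float64(17.0), np.float64(0.0)] [566.9 341.3  26.5]
```

```bash
cat >> clr.py <<'E'
print("---")
for op in(28,36):
 for off in(-18,-14,-10):
  for tilt in(35,45,55):
    t=np.radians(tilt); tz=np.array([0,0,-np.cos(t)])+fw*np.sin(t); tx=np.cross(ty,tz); R=np.stack([tx,ty,tz],1)
    g=np.array([565,325,40])+fw*off; pt=g+19*tz
    print(op,off,tilt,[round(gap(pt,R,op,X),1) for X in(Q,C)],pt.round(1))
E
python3 clr.py | sed -n '/---/,$p'
```

```text
---
28 -18 35 [np.float64(17.2), np.float64(2.5)] [564.2 317.9  24.4]
28 -18 45 [np.float64(23.6), np.float64(3.2)] [564.5 320.5  26.6]
28 -18 55 [np.float64(24.5), np.float64(1.7)] [564.7 322.6  29.1]
28 -14 35 [np.float64(14.3), np.float64(1.1)] [564.6 321.9  24.4]
28 -14 45 [np.float64(22.1), np.float64(2.0)] [564.9 324.4  26.6]
28 -14 55 [np.float64(23.2), np.float64(0.1)] [565.2 326.6  29.1]
28 -10 35 [np.float64(11.9), np.float64(0.0)] [565.1 325.9  24.4]
28 -10 45 [np.float64(19.7), np.float64(0.1)] [565.4 328.4  26.6]
28 -10 55 [np.float64(22.0), np.float64(0.0)] [565.6 330.5  29.1]
36 -18 35 [np.float64(17.2), np.float64(0.8)] [564.2 317.9  24.4]
36 -18 45 [np.float64(20.6), np.float64(2.1)] [564.5 320.5  26.6]
36 -18 55 [np.float64(21.6), np.float64(0.7)] [564.7 322.6  29.1]
36 -14 35 [np.float64(14.3), np.float64(0.0)] [564.6 321.9  24.4]
36 -14 45 [np.float64(18.8), np.float64(0.0)] [564.9 324.4  26.6]
36 -14 55 [np.float64(20.0), np.float64(0.0)] [565.2 326.6  29.1]
36 -10 35 [np.float64(11.9), np.float64(0.0)] [565.1 325.9  24.4]
36 -10 45 [np.float64(17.2), np.float64(0.0)] [565.4 328.4  26.6]
36 -10 55 [np.float64(18.6), np.float64(0.0)] [565.6 330.5  29.1]
```

Emit:
{"op": "step_arm", "data": {"plan": [[[-45,0,0,0,0,0.145],[-45,0,0,0,0,0.145],[-45,0,0,0,0,0.145],[-45,0,0,0,0,0.145]]], "gripper": 34}}

```text
clock: 1.8
tcp_pos: [381.4, 478.8, 192.2]
ee_rot: [[-0.567, 0.823, 0.001], [0.823, 0.567, 0.001], [0.0, 0.001, -1.0]]
contact_force: [0.6, 0.1, 0.2]
gripper_width: 33.9
gripper_force: 0.0
```

```bash
cat >> h.py <<'E'
from scipy.spatial.transform import Rotation as Ro, Slerp
def RT(yaw,tilt):
    "tool y at yaw (deg); tool z leans tilt deg from down towards yaw+90"
    y,t=np.radians([yaw,tilt]); ty=np.array([np.cos(y),np.sin(y),0]); fw=np.array([-np.sin(y),np.cos(y),0])
    tz=np.array([0,0,-np.cos(t)])+fw*np.sin(t); return np.stack([np.cross(ty,tz),ty,tz],1)
def gplan(wps):
    "wps: (xyz,yaw,tilt,n)"
    s=readout.sense(); p=np.array(s["tcp_pos"]); R=np.array(s["ee_rot"])
    for xyz,yaw,tilt,n in wps:
        T=RT(yaw,tilt); rv=Ro.from_matrix(R.T@T).as_rotvec()/n; p0=p.copy(); rows=[]
        for k in range(n):
            q=p0+(np.array(xyz)-p0)*(k+1)/n
            r=(R.T@(q-p)).round(1); t=rv.round(3); rows.append([float(a) for a in [*r,*t]])
            p=p+R@r; R=R@Ro.from_rotvec(t).as_matrix()
        print(rows)
E
python3 -c "
from h import *
gplan([((470,300,190),-6.5,10,5),((557,259,92),-6.5,45,6)])"
```

```text
[[-39.5, -5.7, 0.4, -0.012, 0.033, 0.143], [-39.9, -0.0, -0.9, -0.012, 0.033, 0.143], [-39.4, 5.7, -2.2, -0.012, 0.033, 0.143], [-38.2, 11.2, -3.3, -0.012, 0.033, 0.143], [-36.0, 16.7, -4.5, -0.012, 0.033, 0.143]]
[[-7.9, 15.2, 15.2, -0.0, 0.102, -0.0], [-9.3, 15.2, 14.3, -0.0, 0.102, -0.0], [-10.8, 15.2, 13.3, -0.0, 0.102, -0.0], [-12.1, 15.2, 12.1, -0.0, 0.102, -0.0], [-13.3, 15.2, 10.9, -0.0, 0.102, -0.0], [-14.3, 15.2, 9.4, -0.0, 0.102, -0.0]]
```

Emit:
{"op": "step_arm", "data": {"plan": [[[-39.5,-5.7,0.4,-0.012,0.033,0.143],[-39.9,0,-0.9,-0.012,0.033,0.143],[-39.4,5.7,-2.2,-0.012,0.033,0.143],[-38.2,11.2,-3.3,-0.012,0.033,0.143],[-36.0,16.7,-4.5,-0.012,0.033,0.143],[-7.9,15.2,15.2,0,0.102,0],[-9.3,15.2,14.3,0,0.102,0],[-10.8,15.2,13.3,0,0.102,0],[-12.1,15.2,12.1,0,0.102,0],[-13.3,15.2,10.9,0,0.102,0],[-14.3,15.2,9.4,0,0.102,0],[0,0,0,0,0,0]]]}}

```text
clock: 3.3
tcp_pos: [557.3, 258.2, 89.5]
ee_rot: [[0.084, 0.994, 0.075], [0.704, -0.113, 0.701], [0.705, -0.006, -0.709]]
contact_force: [-0.2, 0.0, 0.3]
gripper_width: 33.9
gripper_force: 0.0
```

```bash
python3 - <<'E'
from h import *
p,P,d=snap("scene"); q=cv2.resize(p[100:250,140:340],None,fx=4,fy=4,interpolation=2); cv2.imwrite("pics/s1.png",q[:,:,::-1])
s=readout.sense(); print(s["joints"])
gplan([((564.9,324.4,26.6),-6.5,45,6)])
E
```

```text
[-0.16513955  0.72274433  1.80742706  1.0112974   0.98086163 -0.8035129 ]
[[0.2, 0.2, 15.3, -0.001, 0.0, -0.0], [0.1, 0.3, 15.3, -0.001, 0.0, -0.0], [0.2, 0.2, 15.3, -0.001, 0.0, -0.0], [0.1, 0.2, 15.3, -0.001, 0.0, -0.0], [0.2, 0.2, 15.3, -0.001, 0.0, -0.0], [0.1, 0.1, 15.3, -0.001, 0.0, -0.0]]
```

View pics/s1.png

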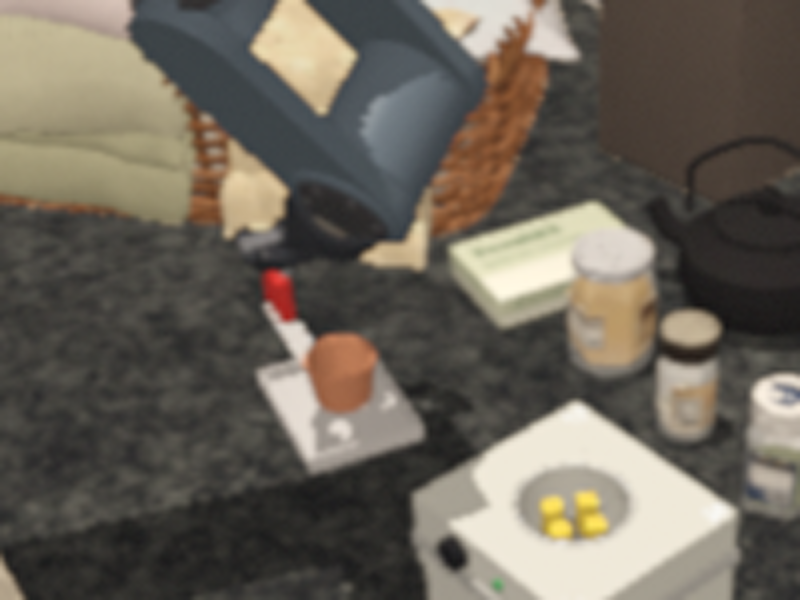

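The crop shows the gripper behind and above the red handle at (280,295), with the basket behind the hand and the cup at (343,372). I advance along the fingers and grip.

Emit:
{"op": "step_arm", "data": {"plan": [[[0.2,0.2,15.3,0,0,0],[0.2,0.2,15.3,0,0,0],[0.2,0.2,15.3,0,0,0],[0.2,0.2,15.3,0,0,0],[0.1,0.2,15.3,0,0,0],[0.1,0.1,15.3,0,0,0],[0,0,0,0,0,0]]]}}

```text
clock: 4.22
tcp_pos: [563.8, 326.3, 26.5]
ee_rot: [[0.078, 0.994, 0.073], [0.704, -0.107, 0.702], [0.706, -0.003, -0.708]]
contact_force: [-0.2, -0.1, -0.0]
gripper_width: 33.8
gripper_force: 0.0
```

Emit:
{"op": "step_arm", "data": {"plan": [[[0,0,0,0,0,0],[0,0,0,0,0,0],[0,0,0,0,0,0],[0,0,0,0,0,0]]], "gripper": 0, "grip_force": 30}}

```text
clock: 4.72
tcp_pos: [564.9, 325.1, 27.9]
ee_rot: [[0.078, 0.994, 0.076], [0.704, -0.109, 0.702], [0.706, -0.001, -0.708]]
contact_force: [0.0, -0.5, -0.6]
gripper_width: -0.4
gripper_force: 0.0
```

```bash
python3 - <<'E'
from h import *
o=np.zeros((400,800,3),np.uint8)
p,P,d=snap("scene"); o[:,:400]=cv2.resize(p[125:215,165:255],(400,400),interpolation=2)
X,Y,Z=P[...,0],P[...,1],P[...,2]
m=(X>480)&(X<640)&(Y>230)&(Y<400)&(Z<80)&red(p)&(d>0);print(m.sum(),P[m].mean(0),rect(P[m][:,:2]),np.percentile(Z[m],[5,95]))
p,P,d=snap("top"); o[:,400:]=cv2.resize(p[185:265,130:210],(400,400),interpolation=2)
X,Y,Z=P[...,0],P[...,1],P[...,2]
m=(X>480)&(X<640)&(Y>230)&(Y<400)&(Z<80)&red(p)&(d>0);print(m.sum(),P[m].mean(0) if m.any() else 0)
m=(X>480)&(X<640)&(Y>100)&(Y<280)&(Z<30)&(Z>-10)&(p.min(-1)>130);print(rect(P[m][:,:2]))
cv2.imwrite("pics/s2.png",o[:,:,::-1])
E
```

```text
29 [559.68197769 313.05761776  25.09631344] (array([564. , 331.2]), array([55.9, 12.9]), 81.9) [12.6650975  36.62085754]
68 [566.70680269 330.02926753  49.66087842]
(array([511.8, 250. ]), array([ 4.8, 14.7]), 13.9)
```

View pics/s2.png

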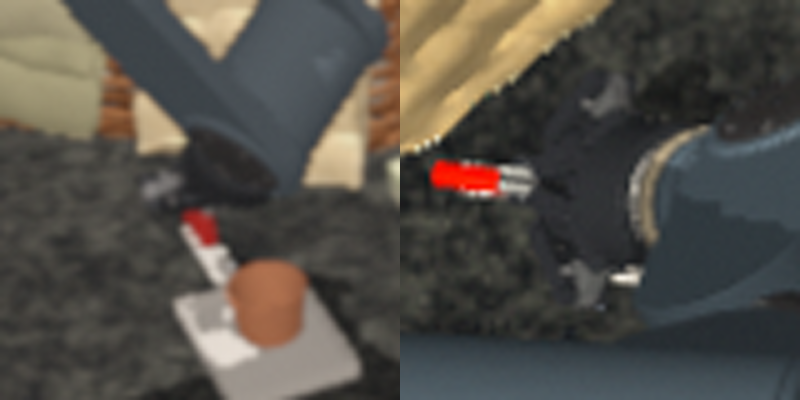

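```bash
python3 - <<'E'
from h import *
p,P,d=snap("top")
for v in(219,220,221,222):
    for u in range(134,172,2): print(u,v,p[v,u].tolist(),P[v,u].round().tolist(), end=" | ")
    print()
s=readout.sense(); print(s["tcp_pos"],s["gripper_width"],s["contact_force"],s["wrist_torque"])
E
```

```text
134 219 [34, 36, 37] [571.0, 368.0, 3.0] | 136 219 [181, 33, 22] [569.0, 347.0, 50.0] | 138 219 [252, 18, 0] [569.0, 340.0, 52.0] | 140 219 [252, 23, 0] [569.0, 335.0, 51.0] | 142 219 [250, 11, 0] [569.0, 330.0, 51.0] | 144 219 [249, 6, 0] [569.0, 323.0, 54.0] | 146 219 [244, 3, 0] [569.0, 317.0, 55.0] | 148 219 [234, 26, 6] [569.0, 313.0, 51.0] | 150 219 [194, 166, 155] [568.0, 302.0, 70.0] | 152 219 [187, 184, 173] [568.0, 295.0, 74.0] | 154 219 [180, 177, 167] [567.0, 286.0, 87.0] | 156 219 [102, 100, 97] [567.0, 279.0, 92.0] | 158 219 [49, 50, 52] [567.0, 272.0, 98.0] | 160 219 [49, 50, 52] [566.0, 261.0, 119.0] | 162 219 [44, 47, 50] [566.0, 253.0, 128.0] | 164 219 [36, 37, 40] [566.0, 248.0, 127.0] | 166 219 [49, 51, 53] [564.0, 230.0, 174.0] | 168 219 [49, 50, 52] [564.0, 222.0, 187.0] | 170 219 [47, 49, 51] [563.0, 216.0, 192.0] | 
134 220 [30, 31, 31] [568.0, 368.0, 2.0] | 136 220 [196, 30, 17] [566.0, 347.0, 50.0] | 138 220 [253, 30, 0] [566.0, 340.0, 54.0] | 140 220 [253, 26, 0] [566.0, 334.0, 55.0] | 142 220 [253, 31, 0] [566.0, 329.0, 51.0] | 144 220 [252, 30, 0] [566.0,
[... 1745 characters left out ...]
1.0, 319.0, 50.0] | 148 222 [250, 38, 11] [561.0, 312.0, 54.0] | 150 222 [188, 185, 174] [560.0, 302.0, 69.0] | 152 222 [187, 184, 173] [560.0, 294.0, 75.0] | 154 222 [181, 179, 167] [559.0, 285.0, 88.0] | 156 222 [97, 97, 93] [559.0, 278.0, 95.0] | 158 222 [38, 40, 41] [559.0, 271.0, 100.0] | 160 222 [30, 30, 32] [559.0, 267.0, 95.0] | 162 222 [30, 32, 31] [560.0, 264.0, 88.0] | 164 222 [50, 51, 54] [559.0, 250.0, 120.0] | 166 222 [48, 49, 52] [557.0, 229.0, 178.0] | 168 222 [50, 51, 54] [556.0, 223.0, 184.0] | 170 222 [49, 49, 53] [556.0, 216.0, 191.0] | 
[564.72858738 325.28448136  27.77018705] 0.23798673160726552 [ 0.8028107   0.45435633 -0.05830312] [-0.3687113   0.02515345 -0.01749969]
```

Emit:
{"op": "step_arm", "data": {"plan": [[[0,0,0,0,0,0],[0,0,0,0,0,0],[0,0,0,0,0,0]]], "gripper": 34}}

```text
clock: 5.25
tcp_pos: [564.6, 325.4, 27.6]
ee_rot: [[0.078, 0.994, 0.075], [0.704, -0.108, 0.702], [0.706, -0.002, -0.708]]
contact_force: [-0.2, -0.5, 0.9]
gripper_width: 34.1
gripper_force: 0.0
```

```bash
python3 - <<'E'
from h import *
p,P,d=snap("top"); r=red(p)
print("cols",list(range(136,164)))
for v in range(208,236): print(v,''.join(('R' if r[v,u] else ' ')+f"{int(P[v,u,2]):4d}" for u in range(136,164)))
print(P[221,148].round(),P[214,148].round(),P[228,148].round())
s=readout.sense(); print(s["tcp_pos"],s["gripper_width"])
p,P,d=snap("scene"); r=red(p)
for v in range(160,190): print(v,''.join(('R' if r[v,u] else ' ')+f"{int(P[v,u,2]):4d}" for u in range(192,222)))
E
```

```text
cols [136, 137, 138, 139, 140, 141, 142, 143, 144, 145, 146, 147, 148, 149, 150, 151, 152, 153, 154, 155, 156, 157, 158, 159, 160, 161, 162, 163]
208    81   81   78   79   73   71    0    0   -1   -4    5    2    0    6   -3    2   -1   -2   -1   -1    0    3    3    3   88   96   96   98
209    78   75   78   73   70    3    0    0    0    0    0    1    0    4   -1   -1    3    2    3    1    1    0    4    0   95   96   97   93
210    78   76   76   76    4    3   -3    0    2    4   -3   -3    5    0    3    2   -3   69   68   78   78   77   94   98  100  101   99   95
211    76   71   69    3    2    3   -1    1    4    1    0    2   -1    2    0    2    0   65   68   77   79   83  100  100  100  117  111  108
212    72   68   -2    0   -4    1    3    5    0   -1    1   -2   -1   -2    2   64   75   70   76   86   89   90  101  103  103  119  125  125
213    -1    0   -2    1    6    1   -2   -1    2    0    0   -1    0    1    0   68   69   75   81   83   86   93   99  101 1311  117  118  124
214    -4   -3    1   -2    1    3    0    0   -4   -2   -1    2    3    0    0    0
[... 7165 characters left out ...]
    0    0    2    1    1    0    5    8    9   10    9    5    5   45   41   39
186     1    0    0    0   -1    2    1    0   -1    2    0   -1    1    1    0    3    0    0    2    2   -2    7    7    6    3    6   44   42   41   37
187     1    4    3    2    2    2    0    0    0    1   -1    0    0    1    3    1    3   -3    1   -1   -2    0    7    6    7   46   38   40   38   36
188    -1    2    0    1    0    2    1   -3   -1    0    0    0    0    0    0    3    0    0    1    1   -1   -1    3    8   43   41   37   35   33   33
189     4    0    1   -1    4    0   -1    0    0    0    2   -1   -1    0    2    0   -1   -2    1    2    0    1    0    7   42   39   38   31   30   26
```

The depth maps show the handle between the fingers, centred on row 221. The fingertips, though, sit about 40 mm back along the tool axis from the reported TCP, with their lowest point at z≈50. I advance that much and grip.

Emit:
{"op": "step_arm", "data": {"plan": [[[0,0,10,0,0,0],[0,0,10,0,0,0],[0,0,8,0,0,0],[0,0,8,0,0,0],[0,0,0,0,0,0]]]}}

```text
clock: 5.98
tcp_pos: [566.8, 351.2, 1.5]
ee_rot: [[0.078, 0.994, 0.074], [0.704, -0.108, 0.702], [0.706, -0.003, -0.708]]
contact_force: [-0.1, 0.1, -0.2]
gripper_width: 34.2
gripper_force: 0.0
```

Emit:
{"op": "step_arm", "data": {"plan": [[[0,0,0,0,0,0],[0,0,0,0,0,0],[0,0,0,0,0,0],[0,0,0,0,0,0]]], "gripper": 0, "grip_force": 30}}

```text
clock: 6.48
tcp_pos: [567.3, 350.6, 2.2]
ee_rot: [[0.078, 0.994, 0.075], [0.704, -0.108, 0.702], [0.706, -0.002, -0.708]]
contact_force: [-1.2, -0.5, 0.1]
gripper_width: 13.5
gripper_force: 29.6
```

Gripped (13.5 mm opening). Now I plan the drag to the staging point in line with the slot.

```bash
python3 -c "
from h import *
s=readout.sense();z=s['tcp_pos'][2];print(s['tcp_pos'])
gplan([((521.3,190,z+0.3),8,45,14)])"
```

```text
[567.25149218 350.56730633   2.22911421]
[[-8.3, -2.0, -8.3, 0.012, 0.0, -0.013], [-8.3, -2.2, -8.3, 0.012, 0.0, -0.013], [-8.3, -2.5, -8.3, 0.012, 0.0, -0.013], [-8.2, -2.6, -8.2, 0.012, 0.0, -0.013], [-8.2, -2.9, -8.2, 0.012, 0.0, -0.013], [-8.1, -3.0, -8.1, 0.012, 0.0, -0.013], [-8.1, -3.3, -8.2, 0.012, 0.0, -0.013], [-8.1, -3.4, -8.1, 0.012, 0.0, -0.013], [-8.0, -3.7, -8.0, 0.012, 0.0, -0.013], [-8.0, -3.8, -8.0, 0.012, 0.0, -0.013], [-7.9, -4.1, -7.9, 0.012, 0.0, -0.013], [-7.9, -4.2, -7.9, 0.012, 0.0, -0.013], [-7.8, -4.5, -7.9, 0.012, 0.0, -0.013], [-7.7, -4.6, -7.8, 0.012, 0.0, -0.013]]
```

Emit:
{"op": "step_arm", "data": {"plan": [[[-8.3,-2.0,-8.3,0.012,0,-0.013],[-8.3,-2.2,-8.3,0.012,0,-0.013],[-8.3,-2.5,-8.3,0.012,0,-0.013],[-8.2,-2.6,-8.2,0.012,0,-0.013],[-8.2,-2.9,-8.2,0.012,0,-0.013],[-8.1,-3.0,-8.1,0.012,0,-0.013],[-8.1,-3.3,-8.1,0.012,0,-0.013]]]}}

```text
clock: 7.35
tcp_pos: [544.1, 269.7, 2.2]
ee_rot: [[-0.013, 1.0, -0.009], [0.708, 0.016, 0.706], [0.706, 0.003, -0.708]]
contact_force: [-0.0, 1.8, -0.1]
gripper_width: 13.4
gripper_force: 29.7
```

Emit:
{"op": "step_arm", "data": {"plan": [[[-8.1,-3.4,-8.1,0.012,0,-0.013],[-8.0,-3.7,-8.0,0.012,0,-0.013],[-8.0,-3.8,-8.0,0.012,0,-0.013],[-7.9,-4.1,-7.9,0.012,0,-0.013],[-7.9,-4.2,-7.9,0.012,0,-0.013],[-7.8,-4.5,-7.9,0.012,0,-0.013],[-7.7,-4.6,-7.8,0.012,0,-0.013],[0,0,0,0,0,0]]]}}

```text
clock: 8.35
tcp_pos: [521.6, 188.6, 2.1]
ee_rot: [[-0.103, 0.99, -0.092], [0.702, 0.138, 0.698], [0.704, 0.008, -0.71]]
contact_force: [-1.2, -2.1, 0.5]
gripper_width: 13.5
gripper_force: 30.3
```

```bash
cat > trk.py <<'E'
from h import *
# tray/grinder/cup check, top camera
def tray(c="top",sv=None):
    p,P,d=snap(c,sv); X,Y,Z=P[...,0],P[...,1],P[...,2]
    m=(d>0)&(X>440)&(X<640)&(Y>-20)&(Y<330)&(Z<75)&(Z>40)&red(p)
    print(c,"handle top",m.sum(),rect(P[m][:,:2]) if m.sum()>5 else None)
    m=(d>0)&(X>440)&(X<640)&(Y>-40)&(Y<300)&(Z<30)&(Z>-10)&(p.min(-1)>130)
    n,L,st,ce=cv2.connectedComponentsWithStats(m.astype(np.uint8),connectivity=4)
    if n>1:
        k=1+st[1:,4].argmax(); print("tray blob",st[k,4],rect(P[L==k][:,:2]))
    q=p.astype(int); m=(d>0)&(X>440)&(X<640)&(Y>-40)&(Y<300)&(Z<60)&(Z>28)&(q[...,0]>q[...,2]+40)&~red(p)
    if m.sum()>5: print("cup rim",m.sum(),rect(P[m][:,:2]),Z[m].max())
if __name__=="__main__":
    tray("top"); tray("scene"); print(readout.sense()["tcp_pos"])
E
python3 trk.py
```

```text
top handle top 0 None
scene handle top 12 (array([524.3, 170.5]), array([13.2, 18.2]), 6.7)
tray blob 316 (array([510.8,  60.1]), array([180.2,  44.5]), 81.8)
cup rim 123 (array([531.5, 102.9]), array([ 57.5, 159.2]), 14.4) 59.43795802702171
[521.70111962 189.288007     2.19266139]
```

Emit:
{"op": "step_arm", "data": {"plan": [[[0,0,0,0,0,0],[0,0,0,0,0,0],[0,0,-20,0,0,0],[0,0,-30,0,0,0],[0,0,-30,0,0,0],[0,0,0,0,0,0]]], "gripper": 45}}

```text
clock: 9.2
tcp_pos: [531.2, 131.9, 60.7]
ee_rot: [[-0.105, 0.991, -0.087], [0.703, 0.136, 0.698], [0.703, 0.013, -0.711]]
contact_force: [0.3, 0.7, -0.6]
gripper_width: 44.8
gripper_force: 0.0
```

```bash
python3 -c "
from h import *
gplan([((480,150,120),8,0,6)])"
```

```text
[[10.0, -7.9, -4.2, 0.002, -0.13, 0.0], [9.3, -7.9, -5.4, 0.002, -0.13, 0.0], [8.6, -8.0, -6.6, 0.002, -0.13, 0.0], [7.6, -7.9, -7.6, 0.002, -0.13, 0.0], [6.6, -8.0, -8.5, 0.002, -0.13, 0.0], [5.4, -8.0, -9.3, 0.002, -0.13, 0.0]]
```

Emit:
{"op": "step_arm", "data": {"plan": [[[12,-14,-4.2,0,-0.13,0],[12,-14,-5.4,0,-0.13,0],[12,-14,-6.6,0,-0.13,0],[12,-14,-7.6,0,-0.13,0],[12,-14,-8.5,0,-0.13,0],[12,-14,-9.3,0,-0.13,0],[0,0,0,0,0,0]]]}}

```text
clock: 10.07
tcp_pos: [435.9, 172.1, 127.4]
ee_rot: [[-0.146, 0.989, 0.007], [0.989, 0.146, 0.004], [0.003, 0.007, -1.0]]
contact_force: [-0.4, -0.4, -0.4]
gripper_width: 44.7
gripper_force: 0.0
```

```bash
python3 - <<'E'
from trk import *
tray("top","t3.png"); tray("scene"); s=readout.sense(); print(s["tcp_pos"],s["ee_rot"].round(3).tolist())
p=cv2.imread("pics/t3.png"); cv2.imwrite("pics/t3c.png",cv2.resize(p[170:290,180:360],None,fx=4,fy=4,interpolation=2))
E
```

```text
top handle top 73 (array([527.8, 165.8]), array([13. , 39.9]), 8.0)
tray blob 1238 (array([541.7,  55.8]), array([ 93.7, 186.1]), 7.6)
cup rim 127 (array([568.8, 158. ]), array([294.8,  81.6]), 76.6) 59.12321731080915
scene handle top 56 (array([524. , 160.7]), array([12. , 39.7]), 9.4)
tray blob 327 (array([511.2,  57.7]), array([169.3,  46.1]), 77.8)
cup rim 115 (array([567.6, 158.7]), array([283.7,  80.9]), 76.0) 59.305237602025876
[437.9005587  169.93183816 126.65622609] [[-0.141, 0.99, 0.007], [0.99, 0.141, 0.005], [0.004, 0.007, -1.0]]
```

View pics/t3c.png

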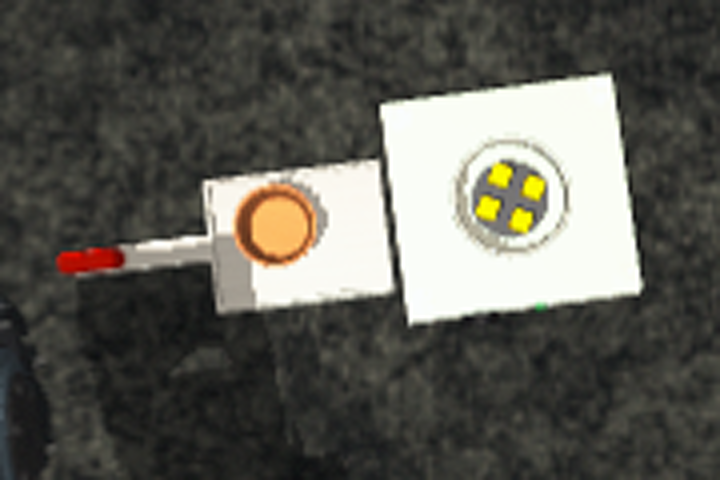

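The crop shows the tray in line with the slot, its front edge at (385,225) about 10 mm before the grinder, and the cup upright. I regrasp from above and push in.

```bash
python3 -c "
from h import *
gplan([((525,167,60),8,0,4),((525,167,-18),8,0,6)])"
```

```text
[[-3.9, 21.3, 16.8, 0.002, -0.001, 0.0], [-3.8, 21.4, 16.8, 0.002, -0.001, 0.0], [-3.8, 21.4, 16.7, 0.002, -0.001, 0.0], [-3.8, 21.4, 16.7, 0.002, -0.001, 0.0]]
[[-0.0, 0.0, 13.0, -0.0, 0.0, 0.0], [-0.0, 0.0, 13.0, -0.0, 0.0, 0.0], [-0.0, 0.0, 13.0, -0.0, 0.0, 0.0], [-0.0, 0.1, 13.0, -0.0, 0.0, 0.0], [-0.0, -0.0, 13.0, -0.0, 0.0, 0.0], [-0.0, -0.0, 13.0, -0.0, 0.0, 0.0]]
```

Emit:
{"op": "step_arm", "data": {"plan": [[[-3.9,21.4,14,0.002,-0.001,0],[-3.8,21.4,14,0.002,-0.001,0],[-3.8,21.4,14,0.002,-0.001,0],[-3.8,21.4,14,0.002,-0.001,0],[0,0,13,0,0,0],[0,0,13,0,0,0],[0,0,13,0,0,0],[0,0,13,0,0,0],[0,0,13,0,0,0],[0,0,13,0,0,0],[0,0,0,0,0,0]]]}}

```text
clock: 11.55
tcp_pos: [524.8, 165.9, -7.8]
ee_rot: [[-0.139, 0.99, -0.002], [0.99, 0.139, -0.001], [-0.001, -0.002, -1.0]]
contact_force: [0.3, 0.0, 1.0]
gripper_width: 45.0
gripper_force: 0.0
```

```bash
python3 - <<'E'
from h import *
s=readout.sense(); print(s["tcp_pos"],s["contact_force"])
p,P,d=snap("scene"); X,Y,Z=P[...,0],P[...,1],P[...,2]
m=(d>0)&(X>470)&(X<580)&(Y>130)&(Y<200)&(Z>12)&(Z<70)&~red(p); print(m.sum(),P[m].min(0),np.percentile(Z[m],[1,5,20]))
E
```

```text
[524.79681213 165.87163554  -7.83364568] [0.30317042 0.04484857 1.01474138]
122 [488.73262796 143.13949521  13.38429858] [16.75590426 35.91283745 44.16051852]
```

Emit:
{"op": "step_arm", "data": {"plan": [[[0,0,6,0,0,0],[0,0,6,0,0,0],[0,0,0,0,0,0]]]}}

```text
clock: 11.98
tcp_pos: [525.4, 165.8, -19.1]
ee_rot: [[-0.138, 0.99, -0.001], [0.99, 0.138, -0.001], [-0.001, -0.001, -1.0]]
contact_force: [-0.2, 0.4, -0.4]
gripper_width: 45.2
gripper_force: 0.0
```

Emit:
{"op": "step_arm", "data": {"plan": [[[0,0,0,0,0,0],[0,0,0,0,0,0],[0,0,0,0,0,0],[0,0,0,0,0,0]]], "gripper": 0, "grip_force": 40}}

```text
clock: 12.48
tcp_pos: [525.4, 165.9, -18.5]
ee_rot: [[-0.138, 0.99, -0.0], [0.99, 0.138, -0.001], [-0.001, -0.001, -1.0]]
contact_force: [-2.0, -0.6, 1.8]
gripper_width: 13.5
gripper_force: 40.3
```

Emit:
{"op": "step_arm", "data": {"plan": [[[-6,0,0,0,0,0],[-10,0,0,0,0,0],[-10,0,0,0,0,0],[-10,0,0,0,0,0],[-10,0,0,0,0,0],[-8,0,0,0,0,0],[0,0,0,0,0,0]]]}}

```text
clock: 13.35
tcp_pos: [533.6, 110.8, -18.7]
ee_rot: [[-0.138, 0.99, 0.0], [0.99, 0.138, -0.002], [-0.002, 0.0, -1.0]]
contact_force: [-0.1, -2.3, 1.6]
gripper_width: 13.7
gripper_force: 40.3
```

Emit:
{"op": "step_arm", "data": {"plan": [[[-8,0,0,0,0,0],[-10,0,0,0,0,0],[-10,0,0,0,0,0],[-10,0,0,0,0,0],[-10,0,0,0,0,0],[-10,0,0,0,0,0],[-10,0,0,0,0,0],[-8,0,0,0,0,0],[0,0,0,0,0,0]]]}}

```text
clock: 14.48
tcp_pos: [544.0, 35.5, -18.7]
ee_rot: [[-0.138, 0.99, 0.0], [0.99, 0.138, -0.002], [-0.002, -0.0, -1.0]]
contact_force: [-0.3, -2.4, 1.6]
gripper_width: 13.6
gripper_force: 40.4
```

Emit:
{"op": "step_arm", "data": {"plan": [[[-5,0,0,0,0,0],[-4,0,0,0,0,0],[-3,0,0,0,0,0],[0,0,0,0,0,0]]]}}

```text
clock: 14.98
tcp_pos: [545.3, 25.1, -18.6]
ee_rot: [[-0.138, 0.99, -0.0], [0.99, 0.138, -0.001], [-0.001, -0.0, -1.0]]
contact_force: [-0.8, 3.4, 3.5]
gripper_width: 13.2
gripper_force: 40.7
```

Emit:
{"op": "step_arm", "data": {"plan": [[[-2,0,0,0,0,0],[-1,0,0,0,0,0],[0,0,0,0,0,0]]]}}

```text
clock: 15.35
tcp_pos: [545.7, 22.3, -18.6]
ee_rot: [[-0.138, 0.99, -0.0], [0.99, 0.138, -0.001], [-0.001, -0.0, -1.0]]
contact_force: [-1.0, 3.3, 4.0]
gripper_width: 13.5
gripper_force: 40.7
```

```bash
python3 - <<'E'
from h import *
p,P,d=snap("top"); X,Y,Z=P[...,0],P[...,1],P[...,2]
m=(d>0)&(X>470)&(X<680)&(Y>-220)&(Y<-10)&(Z>108)&(Z<128); print("g",rect(P[m][:,:2]))
p,P,d=snap("scene"); X,Y,Z=P[...,0],P[...,1],P[...,2]
m=(d>0)&(X>470)&(X<620)&(Y>-40)&(Y<80)&(Z>12)&(Z<62)&red(p); print("h",m.sum(),rect(P[m][:,:2]) if m.sum() else 0)
E
```

```text
g (array([ 566.2, -120.7]), array([150.3, 150.5]), 8.0)
h 2 (array([546.8,  21.2]), array([3.6, 0. ]), -175.8)
```

Emit:
{"op": "step_arm", "data": {"plan": [[[-1.5,0,0,0,0,0],[-1.5,0,0,0,0,0],[0,0,0,0,0,0]]]}}

```text
clock: 15.82
tcp_pos: [545.6, 20.6, -18.5]
ee_rot: [[-0.138, 0.99, -0.001], [0.99, 0.138, 0.001], [0.001, -0.001, -1.0]]
contact_force: [-0.3, 9.4, 5.7]
gripper_width: 13.4
gripper_force: 40.8
```

Emit:
{"op": "step_arm", "data": {"plan": [[[-1,0,0,0,0,0],[-1,0,0,0,0,0],[0,0,0,0,0,0]]]}}

```text
clock: 16.2
tcp_pos: [544.8, 20.4, -18.6]
ee_rot: [[-0.138, 0.99, -0.003], [0.99, 0.138, 0.003], [0.003, -0.002, -1.0]]
contact_force: [-1.4, 16.4, 6.9]
gripper_width: 13.6
gripper_force: 41.0
```

Stop reached with 16 N. I release, rise, and move to a parking pose for a clear look at everything.

Emit:
{"op": "step_arm", "data": {"plan": [[[0,0,0,0,0,0],[0,0,0,0,0,0],[0,0,0,0,0,0],[0,0,-20,0,0,0],[0,0,-40,0,0,0],[0,0,-50,0,0,0],[0,0,-50,0,0,0],[0,0,-40,0,0,0]]], "gripper": 45}}

```text
clock: 17.2
tcp_pos: [546.9, 16.8, 183.5]
ee_rot: [[-0.138, 0.99, 0.002], [0.99, 0.138, -0.002], [-0.002, 0.001, -1.0]]
contact_force: [0.6, -0.2, -0.6]
gripper_width: 45.0
gripper_force: 0.0
```

```bash
python3 -c "
from h import *
print(readout.sense()['joints'])
gplan([((430,-250,190),-84,0,9)])"
```

```text
[-0.17270507  0.43318184  1.63985271 -0.00165405  1.06655958 -0.31012517]
[[-27.6, -16.9, -0.7, 0.0, 0.0, 0.178], [-30.1, -11.9, -0.7, 0.0, 0.0, 0.178], [-31.8, -6.2, -0.7, 0.0, 0.0, 0.178], [-32.3, -0.6, -0.7, 0.0, 0.0, 0.178], [-32.0, 5.2, -0.6, 0.0, 0.0, 0.178], [-30.5, 10.7, -0.7, 0.0, 0.0, 0.178], [-28.1, 16.0, -0.7, 0.0, 0.0, 0.178], [-24.9, 20.8, -0.7, 0.0, 0.0, 0.178], [-20.8, 24.7, -0.7, 0.0, 0.0, 0.178]]
```

Emit:
{"op": "step_arm", "data": {"plan": [[[-27.6,-16.9,0,0,0,0.178],[-30.1,-11.9,0,0,0,0.178],[-31.8,-6.2,0,0,0,0.178],[-32.3,-0.6,0,0,0,0.178],[-32,5.2,0,0,0,0.178],[-30.5,10.7,0,0,0,0.178],[-28.1,16,0,0,0,0.178],[-24.9,20.8,0,0,0,0.178],[-20.8,24.7,0,0,0,0.178],[0,0,0,0,0,0]]]}}

```text
clock: 18.45
tcp_pos: [429.0, -251.7, 181.7]
ee_rot: [[0.995, 0.104, 0.0], [0.104, -0.995, -0.002], [-0.0, 0.002, -1.0]]
contact_force: [0.2, 0.2, -0.9]
gripper_width: 44.7
gripper_force: 0.0
```

```bash
cat > look.py <<'E'
from h import *
s=readout.sense(); print(s["tcp_pos"].round(1),s["ee_rot"].round(3).tolist())
for c in("top","scene"):
    p,P,d=snap(c,c+"4.png"); X,Y,Z=P[...,0],P[...,1],P[...,2]
    print(c)
    m=(d>0)&(X>470)&(X<680)&(Y>-220)&(Y<-10)&(Z>108)&(Z<128); print("g",rect(P[m][:,:2]))
    q=p.astype(int); R=(q[...,0]>120)&(q[...,1]<80)&(q[...,2]<80)
    for z0 in(85,112):
        m=(d>0)&(X>450)&(X<680)&(Y>-470)&(Y<-290)&(Z>z0)&(Z<135)&R; print("rh",z0,m.sum(),rect(P[m][:,:2]),np.median(Z[m]))
    m=(d>0)&(X>480)&(X<620)&(Y>-20)&(Y<80)&(Z>42)&(Z<62)&R; print("th",m.sum(),rect(P[m][:,:2]))
    m=(d>0)&(X>530)&(X<600)&(Y>-160)&(Y<-80)&(Z>100)&(Z<120)&yellow(p)
    k=cv2.connectedComponents((m).astype(np.uint8),connectivity=4); cs=[P[(k[1]==i)][:,:2].mean(0) for i in range(1,k[0]) if (k[1]==i).sum()>5]
    print("posts",np.round(cs,1).tolist(),np.round(np.mean(cs,0),1),rect(P[m][:,:2]))
    m=(d>0)&(X>505)&(X<600)&(Y>-420)&(Y<-325)&(Z>24)&(Z<38)&(q[...,0]>q[...,2]+60)&~R; print("stand",rect(P[m][:,:2]))
p=cv2.imread("pics/top4.png"); cv2.imwrite("pics/t4c.png",cv2.resize(p[170:270,240:430],None,fx=4,fy=4,interpolation=2))
E
python3 look.py
```

```text
[ 429.  -251.7  181.7] [[0.995, 0.104, 0.0], [0.104, -0.995, -0.002], [-0.0, 0.002, -1.0]]
top
g (array([ 566.2, -120.7]), array([150.1, 150.5]), 8.0)
rh 85 116 (array([ 550.9, -374.8]), array([42. , 13.1]), 4.1) 119.15068463884126
rh 112 86 (array([ 550.9, -374.8]), array([42. , 13.1]), 4.1) 119.84061839597608
th 73 (array([548.5,  20.1]), array([13.7, 38.4]), 1.1)
posts [[585.2, -112.7], [577.4, -134.0], [563.6, -104.7], [556.0, -125.9]] [ 570.6 -119.3] (array([ 570.9, -119.4]), array([35.3, 35.4]), 70.3)
stand (array([ 553.2, -375.7]), array([75.7, 78.9]), 2.7)
scene
g (array([ 568.4, -122.1]), array([143.4, 151.9]), 7.8)
rh 85 264 (array([ 548.1, -377.1]), array([44.9, 13.9]), 5.9) 114.33173119609226
rh 112 147 (array([ 548.1, -377.1]), array([44.9, 13.9]), 6.0) 120.26947588749105
th 0 (array([0., 0.]), array([0., 0.]), 0.0)
posts [[577.6, -126.5], [570.3, -139.5]] [ 574. -133.] (array([ 574.6, -130.4]), array([26.1,  7.5]), 66.8)
stand (array([ 549.7, -375.9]), array([79.4, 78.6]), 1.6)
```

View pics/t4c.png

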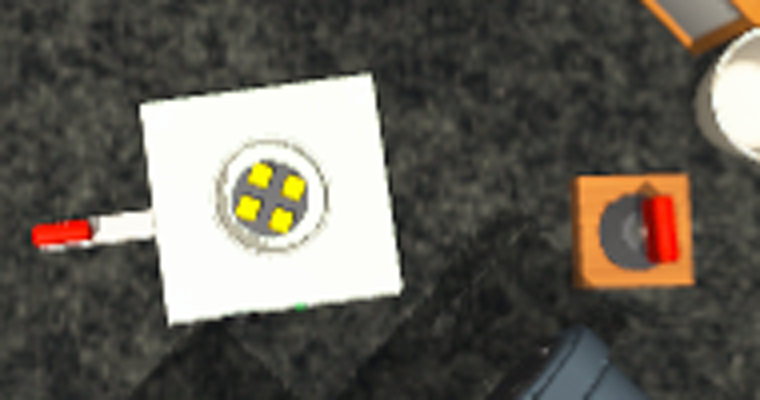

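The crop shows the tray home (handle at (62,234), about 141 mm from the coupling along the axis), the posts at (270,199) and the rotor handle at (662,228). Against the grasps so far, the top camera reads about +2.4 mm in x. Next is the rotor.

```bash
python3 -c "
from h import *
gplan([((548.5,-375,130),-85,0,6),((548.5,-375,44),-85,0,6)])"
```

```text
[[17.5, 23.0, 8.6, 0.0, 0.0, 0.003], [17.6, 22.9, 8.6, 0.0, 0.0, 0.003], [17.6, 22.8, 8.6, 0.0, 0.0, 0.003], [17.7, 22.8, 8.6, 0.0, 0.0, 0.003], [17.8, 22.7, 8.6, 0.0, 0.0, 0.003], [17.8, 22.7, 8.5, 0.0, 0.0, 0.003]]
[[0.0, 0.0, 14.3, 0.0, 0.0, 0.0], [0.0, 0.0, 14.4, 0.0, 0.0, 0.0], [0.0, 0.0, 14.3, 0.0, 0.0, 0.0], [0.0, 0.0, 14.4, 0.0, 0.0, 0.0], [0.1, 0.0, 14.3, 0.0, 0.0, 0.0], [-0.0, 0.0, 14.3, 0.0, 0.0, 0.0]]
```

Emit:
{"op": "step_arm", "data": {"plan": [[[17.5,23,8.6,0,0,0.003],[17.6,22.9,8.6,0,0,0.003],[17.6,22.8,8.6,0,0,0.003],[17.7,22.8,8.6,0,0,0.003],[17.8,22.7,8.6,0,0,0.003],[17.8,22.7,8.6,0,0,0.003],[0,0,15,0,0,0],[0,0,15,0,0,0],[0,0,14,0,0,0],[0,0,14,0,0,0],[0,0,14,0,0,0],[0,0,12,0,0,0]]]}}

```text
clock: 20.05
tcp_pos: [548.7, -374.9, 45.3]
ee_rot: [[0.996, 0.089, -0.0], [0.089, -0.996, -0.001], [-0.0, 0.001, -1.0]]
contact_force: [0.0, -0.3, -0.7]
gripper_width: 45.4
gripper_force: 0.0
```

Emit:
{"op": "step_arm", "data": {"plan": [[[0,0,0,0,0,0],[0,0,0,0,0,0]]]}}

```text
clock: 20.3
tcp_pos: [549.2, -375.4, 46.5]
ee_rot: [[0.996, 0.089, 0.001], [0.089, -0.996, -0.002], [0.0, 0.002, -1.0]]
contact_force: [0.1, 0.2, -0.2]
gripper_width: 44.9
gripper_force: 0.0
```

```bash
python3 - <<'E'
from h import *
for c in("top","scene"):
    p,P,d=snap(c,c+"5.png"); X,Y,Z=P[...,0],P[...,1],P[...,2]
    q=p.astype(int); R=(q[...,0]>120)&(q[...,1]<80)&(q[...,2]<80)
    m=(d>0)&(X>450)&(X<680)&(Y>-470)&(Y<-290)&(Z>85)&(Z<135)&R; print("rh",m.sum(),rect(P[m][:,:2]) if m.sum() else 0)
s=readout.sense(); print(s["tcp_pos"],s["contact_force"])
p=cv2.imread("pics/scene5.png"); cv2.imwrite("pics/s5c.png",cv2.resize(p[230:370,270:450],None,fx=4,fy=4,interpolation=2))
E
```

```text
rh 0 0
rh 193 (array([ 542.1, -377.9]), array([33.4, 13.4]), 3.4)
[ 549.3389843  -375.51414381   46.92168589] [-0.14613877  0.1648327   0.51198248]
```

View pics/s5c.png

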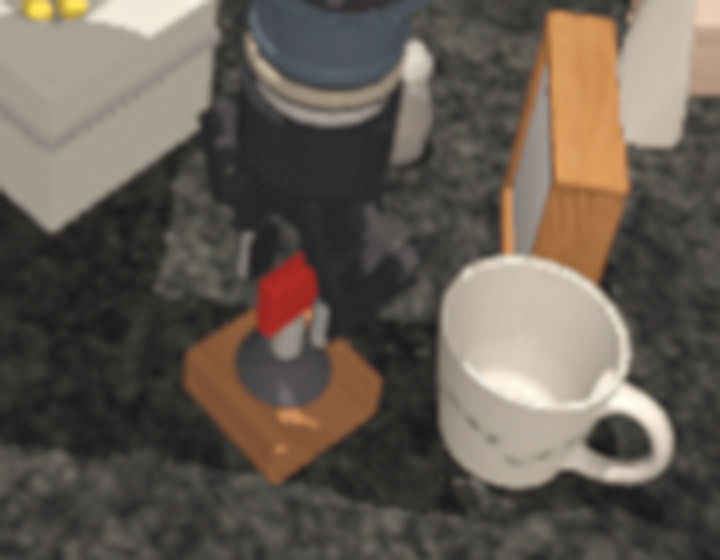

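The crop shows the red handle at (288,295) between the two fingers (pads near (250,250) and (320,325)). I close.

Emit:
{"op": "step_arm", "data": {"plan": [[[0,0,0,0,0,0],[0,0,0,0,0,0],[0,0,0,0,0,0],[0,0,0,0,0,0]]], "gripper": 0, "grip_force": 80}}

```text
clock: 20.9
tcp_pos: [549.1, -375.3, 46.6]
ee_rot: [[0.996, 0.09, 0.001], [0.09, -0.996, -0.002], [0.0, 0.002, -1.0]]
contact_force: [-0.8, -1.1, 1.9]
gripper_width: 13.2
gripper_force: 79.4
```

Emit:
{"op": "step_arm", "data": {"plan": [[[0,0,-10,0,0,0],[0,0,-30,0,0,0],[0,0,-40,0,0,0],[0,0,-40,0,0,0],[0,0,-25,0,0,0],[0,0,0,0,0,0]]]}}

```text
clock: 21.65
tcp_pos: [550.0, -375.8, 194.0]
ee_rot: [[0.996, 0.09, 0.004], [0.09, -0.996, -0.005], [0.003, 0.005, -1.0]]
contact_force: [0.1, 0.4, -1.3]
gripper_width: 13.1
gripper_force: 79.1
```

```bash
python3 -c "
from h import *
print(readout.sense()['tcp_pos'])
gplan([((568.2,-119.7,192),-110.4,0,12)])"
```

```text
[ 550.0389022  -375.84347474  193.9509063 ]
[[3.4, -21.1, 0.1, 0.0, -0.0, 0.037], [2.7, -21.3, 0.0, 0.0, -0.0, 0.037], [1.8, -21.3, 0.1, 0.0, -0.0, 0.037], [1.1, -21.4, 0.1, 0.0, -0.0, 0.037], [0.2, -21.3, 0.0, 0.0, -0.0, 0.037], [-0.5, -21.4, 0.1, 0.0, -0.0, 0.037], [-1.3, -21.4, 0.1, 0.0, -0.0, 0.037], [-2.1, -21.3, 0.1, 0.0, -0.0, 0.037], [-2.9, -21.2, 0.0, 0.0, -0.0, 0.037], [-3.7, -21.1, 0.1, 0.0, -0.0, 0.037], [-4.4, -20.9, 0.1, 0.0, -0.0, 0.037], [-5.2, -20.8, 0.0, 0.0, -0.0, 0.037]]
```

Emit:
{"op": "step_arm", "data": {"plan": [[[3.4,-21.1,0,0,0,0.037],[2.7,-21.3,0,0,0,0.037],[1.8,-21.3,0,0,0,0.037],[1.1,-21.4,0,0,0,0.037],[0.2,-21.3,0,0,0,0.037],[-0.5,-21.4,0,0,0,0.037],[-1.3,-21.4,0,0,0,0.037],[-2.1,-21.3,0,0,0,0.037],[-2.9,-21.2,0,0,0,0.037],[-3.7,-21.1,0,0,0,0.037],[-4.4,-20.9,0,0,0,0.037],[-5.2,-20.8,0,0,0,0.037]]]}}

```text
clock: 23.15
tcp_pos: [565.8, -117.5, 189.1]
ee_rot: [[0.937, -0.348, -0.004], [-0.348, -0.937, 0.001], [-0.004, 0.001, -1.0]]
contact_force: [-0.3, -0.6, -2.1]
gripper_width: 12.9
gripper_force: 78.9
```

Emit:
{"op": "step_arm", "data": {"plan": [[[0,0,10,0,0,0],[0,0,10,0,0,0],[0,0,5,0,0,0],[0,0,0,0,0,0]]]}}

```text
clock: 23.65
tcp_pos: [566.6, -119.3, 165.0]
ee_rot: [[0.938, -0.348, -0.002], [-0.348, -0.938, -0.0], [-0.001, 0.001, -1.0]]
contact_force: [0.0, 0.0, -1.7]
gripper_width: 13.1
gripper_force: 78.9
```

```bash
python3 - <<'E'
from h import *
T=[]
for i in range(4): s=readout.sense(); T.append(s["tcp_pos"]); p,P,d=snap("scene","scene6.png")
R=s["ee_rot"]; print(np.mean(T,0).round(2),np.degrees(np.arctan2(R[1,1],R[0,1])),R[:,2].round(4))
p=cv2.imread("pics/scene6.png"); cv2.imwrite("pics/s6c.png",cv2.resize(p[170:280,230:340],None,fx=5,fy=5,interpolation=2))
E
```

```text
[ 567.06 -119.32  165.68] -110.33125192136995 [ 5.0e-04 -1.2e-03 -1.0e+00]
```

View pics/s6c.png

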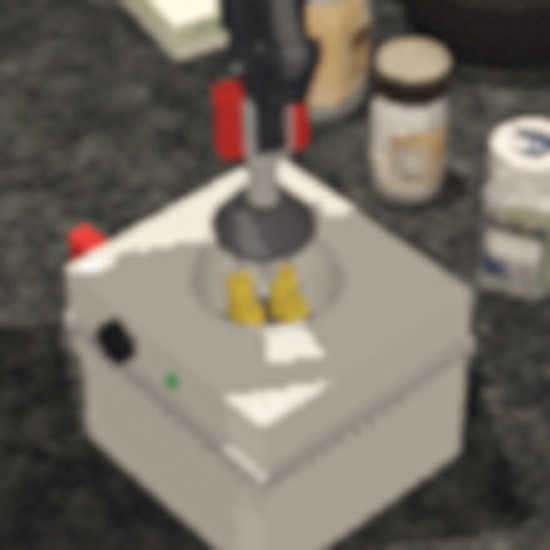

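The crop shows the burr cone centred above the posts (burr at (265,225), posts at (265,295)). I nudge by +1.6 mm and descend gently.

Emit:
{"op": "step_arm", "data": {"plan": [[[1.6,0,4,0,0,0],[0,0,5,0,0,0],[0,0,4,0,0,0],[0,0,3,0,0,0],[0,0,3,0,0,0],[0,0,0,0,0,0]]]}}

```text
clock: 24.6
tcp_pos: [568.5, -119.3, 146.7]
ee_rot: [[0.938, -0.347, -0.001], [-0.347, -0.938, -0.001], [-0.0, 0.001, -1.0]]
contact_force: [0.2, -0.3, -2.0]
gripper_width: 13.4
gripper_force: 78.9
```

Emit:
{"op": "step_arm", "data": {"plan": [[[0,0,3,0,0,0],[0,0,3,0,0,0],[0,0,0,0,0,0]]]}}

```text
clock: 24.98
tcp_pos: [568.4, -119.3, 140.7]
ee_rot: [[0.938, -0.347, -0.001], [-0.347, -0.938, -0.001], [-0.0, 0.001, -1.0]]
contact_force: [0.6, -0.2, -1.2]
gripper_width: 12.7
gripper_force: 78.8
```

Emit:
{"op": "step_arm", "data": {"plan": [[[0,0,4,0,0,0],[0,0,4,0,0,0],[0,0,3,0,0,0],[0,0,0,0,0,0]]]}}

```text
clock: 25.48
tcp_pos: [568.4, -119.3, 129.6]
ee_rot: [[0.938, -0.347, -0.001], [-0.347, -0.938, -0.001], [-0.001, 0.001, -1.0]]
contact_force: [0.4, -1.1, -1.6]
gripper_width: 13.3
gripper_force: 78.8
```

Emit:
{"op": "step_arm", "data": {"plan": [[[0,0,3,0,0,0],[0,0,3,0,0,0],[0,0,0,0,0,0]]]}}

```text
clock: 25.85
tcp_pos: [568.9, -119.5, 124.3]
ee_rot: [[0.938, -0.347, 0.0], [-0.347, -0.938, -0.001], [0.001, 0.001, -1.0]]
contact_force: [-1.1, -0.2, 2.3]
gripper_width: 12.9
gripper_force: 79.4
```

Burr contact at 124 as predicted. Now I press down through the spring travel.

Emit:
{"op": "step_arm", "data": {"plan": [[[0,0,3,0,0,0],[0,0,3,0,0,0],[0,0,3,0,0,0],[0,0,2,0,0,0],[0,0,0,0,0,0]]]}}

```text
clock: 26.48
tcp_pos: [569.0, -119.5, 114.1]
ee_rot: [[0.938, -0.347, 0.001], [-0.347, -0.938, -0.001], [0.001, 0.001, -1.0]]
contact_force: [-2.3, 0.2, 9.1]
gripper_width: 12.8
gripper_force: 80.3
```

Emit:
{"op": "step_arm", "data": {"plan": [[[0,0,1.5,0,0,0],[0,0,1,0,0,0],[0,0,0,0,0,0]]]}}

```text
clock: 26.85
tcp_pos: [569.1, -119.6, 112.4]
ee_rot: [[0.938, -0.347, 0.001], [-0.347, -0.938, -0.002], [0.002, 0.001, -1.0]]
contact_force: [-2.9, -0.1, 11.6]
gripper_width: 12.6
gripper_force: 81.2
```

Emit:
{"op": "step_arm", "data": {"plan": [[[0,0,1,0,0,0],[0,0,1,0,0,0],[0,0,0,0,0,0],[0,0,0,0,0,0]]]}}

```text
clock: 27.35
tcp_pos: [569.2, -119.7, 112.2]
ee_rot: [[0.938, -0.347, 0.002], [-0.347, -0.938, -0.002], [0.003, 0.001, -1.0]]
contact_force: [-5.7, 1.0, 22.6]
gripper_width: 13.0
gripper_force: 82.7
```

```bash
python3 - <<'E'
from h import *
for c in("scene",):
    p,P,d=snap(c); X,Y,Z=P[...,0],P[...,1],P[...,2]
    q=p.astype(int); R=(q[...,0]>120)&(q[...,1]<80)&(q[...,2]<80)
    m=(d>0)&(abs(X-568)<50)&(abs(Y+120)<50)&(Z>125)&(Z<230)&R; print("rotor handle top z",np.percentile(Z[m],[2,50,98]))
s=readout.sense(); print(s["tcp_pos"],s["contact_force"])
E
```

```text
rotor handle top z [151.75140991 172.44667764 188.75250832]
[ 569.29323182 -119.63272899  112.22886905] [-4.96498287  0.60742253 22.30400911]
```

The coupling is bottomed: the force jumped to 22 N and z stalled at 112. The rotor handle's top at 188 mm fits full depth.

```bash
python3 -c "
from station import job_done
print(job_done())"
```

```text
the job is handed in; nothing more can be done
None
```

The job is handed in: the tray is at the slot's stop wall (cup upright when last seen, before it went into the slot), and the rotor is meshed, pressed to the coupling's stop with about 22 N and still gripped; I don't have the judge's result.

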